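Let the mosaic drum back one notch

TASK

Let the mosaic drum back by exactly one notch: raise the yellow pawl clear of the toothed wheel by its red crossbar, turn the crank back (handle downwards) until the next notch is under the pawl, and lower the pawl fully home into it. Then press the crank back until the tooth bears on the pawl, with a gentle but definite push of 10 to 20 N at the handle to prove that it holds (never over 40 N between tooth and pawl), and let go, leaving the things around it alone.

Things in the scene. Friction and masses are not known exactly. Their poses are not given: they have to be found in the camera images.
- stand: Green stand of a mosaic drum, fixed. Origin: under the drum's centre, on the table. Its x points away from the robot (yaw within 15 deg), y along the axle, z up. Base board x -145..105, y -100..100, 14 thick. 12 thick cheeks at y +-62, 166 high. Toothed wheel and yellow pawl lie outside the +y cheek, the crank outside the -y cheek; pawl post at x -72, y 62, 214 high.
- spindle_axis (a point): Point on the drum's horizontal axle (along the stand's y) at mid drum, 140 above the table.
- spindle (a joint): Angle of drum, crank and toothed wheel, rad; grows as the drum turns BACK (crank handle, on the robot's side, going down). A brake resists turning with 0.3 N m (4 N at the handle) and keeps the drum where it is left. Starts at -0.28 to -0.13, the pawl down in a notch with free play. One notch is 0.785. The pawl can drop fully into the next notch from 0.49 to 0.67.
- drum: Drum (104 long, 106 diameter, stone mosaic, one bare field) with crank and dark 8-toothed wheel (108 diameter at roots, 132 at tips, 14 thick, at stand y 77). Origin mid axle. The wheel is clamped on at an unmeasured angle, +-0.11 rad: with the pawl down, turning back stops hard, tooth on pawl, at spindle 0.00 (starting notch) or 0.785 (next notch), each +-0.11.
- crank_grip (a point): Grasp point on the crank's red handle: a round bar 16 diameter, 64 long, parallel to the axle, fixed in the crank. On the bar's centre line, 116 from mid drum along the stand's -y, 80 from the axle, on the robot's side, (0.45 - spindle) rad above horizontal as seen from the axle. The steel crank arm is 32 inboard (+y).
- pawl (a joint): Angle of the pawl, rad: 0 = fully down on its own stop, nose at the bottom of a notch; grows as the nose is raised; limit 0.7. The nose is above the tooth tips from 0.20 up. Stiff hinge (0.16 N m, 1 to 3 N at the crossbar): the pawl stays where it is left and must be moved down as well as up. A tooth under the nose keeps it from going down.
- pawl_pivot (a point): Point on the pawl's hinge axis (parallel to the stand's y), 212 above the table, on the robot's side of the toothed wheel and in its plane.
- pawl_arm: The yellow pawl, a bar 124 long pointing away from the robot over the top of the toothed wheel; its nose, 72 from the pivot, reaches down into the teeth. Origin on the pivot.
- pawl_grip (a point): Grasp point on the pawl's red round crossbar: 12 diameter, parallel to the stand's y, standing out 47 to the +y side of the arm's far end. 119 from the pivot's axis, (0.194 + pawl) rad above horizontal, 34 to the +y side of the pivot point, 20 from the bar's free end. Free space beneath it, outside the wheel.
- tile_tray: small white open tray of dark tesserae, 44 x 70 x 22 high, standing on the stand's base board in front of the drum; origin at the centre of its underside. A bystander, to be left alone.
- tile_tub: clear open tub of cream tesserae, 140 x 200 x 55 high; origin at the centre of its underside. A bystander, to be left alone.
- glue_bottle: white glue bottle with black cap, 60 diameter, 190 high; origin at the centre of its underside. A bystander, to be left alone.
- pigment_jar: terracotta-coloured jar with orange lid, 64 diameter, 80 high; origin at the centre of its underside. A bystander, to be left alone.
- trowel: flat spatula lying on the table. A bystander, to be left alone.
- mallet: hammer lying on the table. A bystander, to be left alone.
- water_cup: blue cup, 76 diameter, 90 high; origin at the centre of its underside. A bystander, to be left alone.

How it is judged (in metres and radians):
On the way, in this order (a step that is already met when the one before it is completed fails the run):
1. the pawl is raised clear of the teeth (0.20 rad or more) while the drum is still in its starting notch (value of joint pawl above 0.2 rad and value of joint spindle below 0.12 rad), for 0.2 s.
2. the drum is turned back (0.40 rad or more) with the pawl raised (value of joint pawl above 0.15 rad and value of joint spindle above 0.4 rad), for 0.1 s.
3. the pawl is fully down in the next notch (value of joint pawl below 0.05 rad and value of joint spindle between 0.4 and 0.93 rad), for 0.2 s.
4. a tooth is pressed against the lowered pawl with more than 6 N for a moment (contact force between drum and pawl_arm above 6 N and value of joint pawl below 0.05 rad and value of joint spindle between 0.64 and 0.93 rad), for 0.2 s.
At the end, for the whole second after the job is handed in: The pawl is fully down (below 0.05 rad) one notch on from the start, the drum stands still between 0.63 and 0.93 rad where the tooth met the pawl, and all is released (value of joint pawl below 0.05 rad and value of joint spindle between 0.63 and 0.93 rad and velocity of joint spindle between -0.05 and 0.05 rad/s); the robot touches nothing.
It fails at once if tooth and pawl are forced together with more than 40 N (contact force between drum and pawl_arm above 40 N).
It fails at once if a bystander is moved by more than 30 mm (distance of any of tile_tray, tile_tub, glue_bottle, pigment_jar, trowel, mallet, water_cup from where it was at the start of the episode above 0.03 m).
It also fails if it takes over 67 s, if anything falls off the work surface, if the arm or the gripper's body presses on something with over 40 N, if the wrist force passes 120 N, or if a joint passes its speed limit or range.

ROBOT

A 6-joint arm with a two-finger parallel gripper is mounted at the origin on the work surface. World frame = base frame: x ahead of the robot, y to its left, z up, the work surface at z = 0. Lengths are in mm, angles in rad, forces in N, time in s.
With the tool pointing down it reaches from about 350 to 975 mm from the base axis. Payload 7.1 kg.
Tool frame: the origin (TCP) lies on the mounting face of the last link; the fingertips stand 182 mm ahead of it and the grasp point (between the pads) lies 163 mm ahead of it (ctrl.tcp_to_tips is the distance from the TCP to the fingertips, in mm); z points along the fingers, y is the direction in which the jaws open and shut (so a half turn about z gives the same grasp; the last joint's range is limited). The gripper opens to 88 mm and grips with 3 to 60 N. Pads are 20 mm wide; open, the fingers measure 115 mm over their backs; the gripper's body (75 mm by 178 mm) begins 61 mm behind the grasp point.
Start: joints at [1.183, 0.423, 1.63, -0, 1.089, -0.019], TCP at [225.278, 582.972, 404.675] pointing down, gripper open.
Joint ranges: [-3, 3], [-0.9, 2.11], [0.09, 2.58], [-1.31, 4.45], [0.11, 2.69], [-2.54, 2.54]. Speed limits (rad/s): [2.39, 2.39, 3.01, 3.14, 3.14, 3.14].

INTERFACE

Orientations are given as a rotation vector (axis times angle).
In Python, from workcell import ctrl gives the robot as it stands. The module is installed in compiled form; this text tells all that it offers.
- The arm moves only by the tool send_rows, never from a script. Its argument "commands" is a list of rows, each an object with "translation": the shift along the world's x, y, z normalised to -1 to 1, where 1 is 0.1 m, a list of three; "twist": the turn, a rotation vector about the world's x, y, z normalised to -1 to 1, where 1 is 0.5 rad, a list of three. A call has exactly 10 rows; each row is the pose to reach, as a shift and turn from the pose commanded when the call began; what a row does not reach only later rows make up. A row lasts 1/10 s, in which the tool goes at most 50 mm and 8.59 degrees, less where a joint would pass 70% of its speed; a pose out of reach is approached as far as the arm can. A call with a number of a shift or a turn outside -1 to 1 is refused whole. A call with a gripper value outside its range is refused whole. "grip" is the closure, from -1 (fully open) to 1 (shut), set as the call begins (left out, the last holds). The fingers move at their own pace and stop on an object; the grip force is fixed at half the most. Time passes only in rows, so rows that repeat a pose let the fingers close, or fill a call up. It gives the time, the measured TCP pose, the force and the opening at its end, in the units of the state.
- ctrl.get_obs(): the state, without advancing time (a new reading comes with each control period).
- ctrl.get_image(name): name is "side" or "top" or "wrist"; returns a dict with "img" (384x512x3 uint8, red, green, blue), "intrinsics" (3x3 intrinsics, pixels), "cam_to_world" (4x4, takes a point from camera to world coordinates). Camera axes: x right, y down, z forward; pixel columns grow to the right and rows downward; lengths in mm; the calibration is good to about 2 mm. The wrist camera is an equidistant fisheye: a pixel r from the principal point sees the ray r / f radians off the axis. A picture is of the moment at which its call begins. There is no depth.
- ctrl.close_job(): hands the job in, once; it reports no verdict.
The state is a dict: "t": time; "qpos": joint angles; "qvel": joint speeds; "joint_torque": joint torques, N m; "ee_pos": TCP position; "orientation": TCP orientation; "ft_force": force on the tool from outside, world axes, zero at the start; "moment": the same for the moment, N m; "width": finger opening in mm.
Only numpy, scipy, OpenCV 4.12 (cv2) and the standard library are available. Lean on these libraries where they do the work, as an engineer would, in place of code of your own. Each camera call takes 0.05 s, during which the arm holds its last target. There are 200 camera calls.

## Working session

There is one attempt and no reset: what is moved stays moved. The work goes in short steps, Python scripts to look and compute and a tool call to move; the robot and the scene stay as the last step left them, time stands still between calls to the robot, and variables do not carry over. Pictures are saved under pics/ and viewed, about 8 in all and at most 12, crops included, and the job is handed in when it is done.

Besides the shell and the picture viewer there is one more tool, called after "Call:" by a JSON object that holds its "method" and its "body", one argument or row to a line. send_rows: Moves the arm, as the interface text tells. Its arguments: {"type":"object","properties":{"commands":{"type":"array","items":{"type":"object","properties":{"translation":{"type":"array","items":{"type":"number"}},"twist":{"type":"array","items":{"type":"number"}}}}},"grip":{"type":"number"}},"required":["commands"]}

```bash
mkdir -p pics; python3 - <<'E'
from workcell import ctrl
import cv2,numpy as np
o=ctrl.get_obs();print(o)
ims=[]
for n in("side","top","wrist"):
    d=ctrl.get_image(n);print(n,d["intrinsics"].tolist(),np.round(d["cam_to_world"],4).tolist())
    cv2.imwrite(f"pics/{n}0.png",d["img"][:,:,::-1]);np.savez(f"pics/{n}0.npz",**d)
E
```

```text
{'t': 0.0, 'qpos': array([ 1.18302883e+00,  4.23850905e-01,  1.63067191e+00, -5.55519292e-06,
        1.08859284e+00, -1.90027911e-02]), 'qvel': array([-0.00023302,  0.00168143, -0.00071876, -0.00102849,  0.00077319,
        0.0016943 ]), 'joint_torque': array([ 5.18385132e-04, -5.44628870e+01, -2.73657990e+01,  6.45041233e-02,
        2.28407141e-02, -9.95674054e-05]), 'ee_pos': array([225.16567687, 582.74151377, 403.90230529]), 'orientation': array([-5.75918025e-01, -3.08804385e+00,  2.34436123e-03]), 'ft_force': array([-0.51946649,  1.0032971 , -0.39578674]), 'moment': array([ 0.02420123,  0.0108493 , -0.02674878]), 'width': 87.76789024884036}
side [[466.396567500067, 0.0, 255.81739751903137], [0.0, 466.396567500067, 201.40601109079003], [0.0, 0.0, 1.0]] [[0.8719, -0.3784, 0.3107, 114.1308], [-0.4896, -0.6782, 0.548, -833.6563], [0.0034, -0.6299, -0.7767, 1243.2231], [0.0, 0.0, 0.0, 1.0]]
top [[436.4915498625768, 0.0, 257.42524820061664], [0.0, 436.4915498625768, 192.76651434640291], [0.0, 0.0, 1.0]] [[0.0736, -0.974, 0.2143, 204.6401], [-0.9973, -0.0724, 0.0131, -67.3756], [0.0027, -0.2146, -0.9767, 1755.0021], [0.0, 0.0, 0.0, 1.0]]
wrist [[297.3186396354542, 0.0, 251.43208678441712], [0.0, 297.3186396354542, 192.88718623152883], [0.0, 0.0, 1.0]] [[0.361, 0.9043, 0.228, 163.4164], [0.9326, -0.3494, -0.0907, 607.0406], [-0.0024, 0.2454, -0.9694, 383.7464], [0.0, 0.0, 0.0, 1.0]]
```

View pics/side0.png

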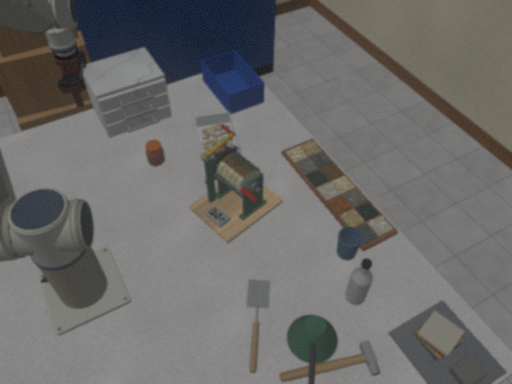

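View pics/top0.png

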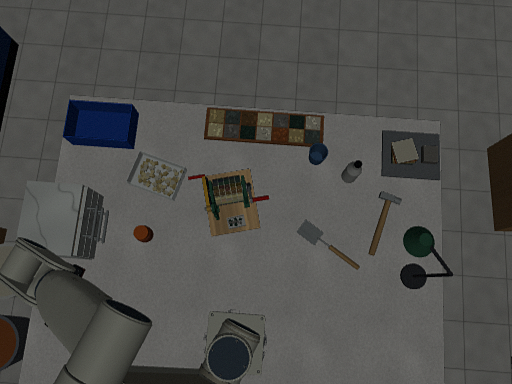

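The side view shows the stand near (237,190), with the pawl at (218,140) and the handle at (249,195). In the top view the crossbar is at (197,178), the handle at (261,198) and the tub at (157,176). Next I'll measure the red bars.

```bash
cat > h.py <<'E'
import cv2,numpy as np
def ray(d,u,v):
    K=d["intrinsics"];T=d["cam_to_world"]
    x=np.linalg.inv(K)@[u,v,1];r=T[:3,:3]@x
    return T[:3,3],r/np.linalg.norm(r)
def plane(d,u,v,z):
    o,r=ray(d,u,v);return o+r*(z-o[2])/r[2]
def tri(a,b):
    A=0;B=0
    for o,r in(a,b):
        P=np.eye(3)-np.outer(r,r);A=A+P;B=B+P@o
    p=np.linalg.solve(A,B)
    return p,[np.linalg.norm((np.eye(3)-np.outer(r,r))@(p-o)) for o,r in(a,b)]
def proj(d,p):
    T=d["cam_to_world"];c=T[:3,:3].T@(np.asarray(p)-T[:3,3]);q=d["intrinsics"]@c;return q[:2]/q[2]
def red(img,s0=150):
    h=cv2.cvtColor(img,cv2.COLOR_RGB2HSV);H,S,V=cv2.split(h)
    return (((H<6)|(H>170))&(S>s0)&(V>60)).astype(np.uint8)
def blobs(m,a=6):
    n,l,s,c=cv2.connectedComponentsWithStats(m)
    out=[]
    for i in range(1,n):
        if s[i,4]>=a:
            p=np.argwhere(l==i)[:,::-1].astype(float);mu=p.mean(0);w,v=np.linalg.eigh(np.cov((p-mu).T));t=(p-mu)@v[:,1]
            out.append((s[i,4],mu.round(1),(mu+v[:,1]*t.min()).round(1),(mu+v[:,1]*t.max()).round(1)))
    return out
E
python3 - <<'E'
from h import *
x=[]
for n,(u,v,w,hh) in {"side":(180,110,110,130),"top":(175,150,110,100)}.items():
    d=np.load(f"pics/{n}0.npz");m=red(d["img"])
    print(n,[b for b in blobs(m)])
    x.append(cv2.resize(d["img"][v:v+hh,u:u+w],(400,400*hh//w),interpolation=cv2.INTER_CUBIC))
H=max(i.shape[0] for i in x)
x=[cv2.copyMakeBorder(i,0,H-i.shape[0],0,0,0) for i in x]
cv2.imwrite("pics/crop.png",cv2.convertScaleAbs(np.hstack(x),alpha=1.6)[:,:,::-1])
E
```

```text
side [(np.int32(24), array([248.2, 194.1]), array([253.5, 198.5]), array([243.2, 189.8]))]
top [(np.int32(35), array([195.1, 176.7]), array([204. , 175.1]), array([188., 178.])), (np.int32(45), array([260.1, 198.5]), array([268.2, 197.3]), array([252.8, 199.5]))]
```

View pics/crop.png

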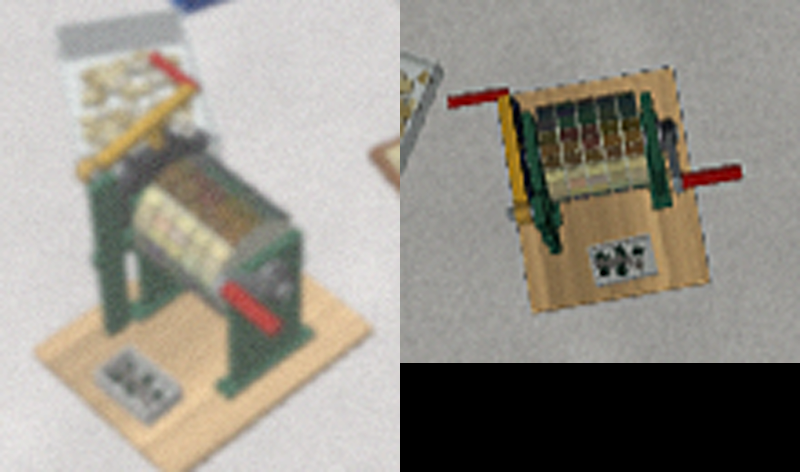

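The crop shows the board, the pawl on the +y cheek with its red crossbar, the tub behind the crossbar, the crank handle on the −y side and the tray on the board. Next I'll compute the poses.

```bash
python3 - <<'E'
from h import *
S=dict(np.load("pics/side0.npz"));T=dict(np.load("pics/top0.npz"))
m=red(S["img"],110);m[:,:200]=0;print(blobs(m))
for nm,s,t in(("hand",(248.2,194.1),(260.1,198.5)),("cross",(228.3,129.8),(195.1,176.7))):
    print(nm,tri(ray(S,*s),ray(T,*t)))
h=cv2.cvtColor(T["img"],cv2.COLOR_RGB2HSV);H,s_,V=cv2.split(h)
w=((H>9)&(H<19)&(s_>75)&(V>90)).astype(np.uint8)
w[:150]=0;w[260:]=0;w[:,:190]=0;w[:,285:]=0
c=max(cv2.findContours(cv2.morphologyEx(w,cv2.MORPH_CLOSE,np.ones((15,15))),0,2)[0],key=cv2.contourArea)
print(cv2.contourArea(c))
pts=np.array([plane(T,*q[0],14)[:2] for q in c],np.float32)
r=cv2.minAreaRect(pts);print(r,cv2.boxPoints(r))
# manual corners
for q in((497,98),(672,68),(709,281),(533,312)):print(plane(T,175+(q[0]-400)/3.636-.36,150+q[1]/3.636-.36,14).round(1))
E
```

```text
[(np.int32(24), array([225.7, 128.2]), array([229.7, 131.3]), array([221.8, 125.2])), (np.int32(89), array([248.8, 194.6]), array([255.7, 200.4]), array([241.5, 188.6]))]
hand (array([527.33076683, -57.87387276, 193.35050249]), [np.float64(0.7643943065226152), np.float64(0.7643943065225625)])
cross (array([584.24635799, 181.01156177, 229.94489576]), [np.float64(2.5726639563210036), np.float64(2.5726639563211475)])
1575.0
((543.021728515625, 62.479698181152344), (247.34222412109375, 197.2479705810547), 13.963608741760254) [[399.20667   128.34674  ]
 [446.8037    -63.072403 ]
 [686.8368     -3.3873444]
 [639.23975   188.0318   ]]
[637.4 191.4  14. ]
[687.2  -3.5  14. ]
[447.2 -63.1  14. ]
[398.7 127.4  14. ]
```

Board yaw is about 14.0° and the stand origin about (562,67). The triangulated handle (527,−58,193) and crossbar (584,181,230) fit the given geometry. I'll move above the crossbar at about (579,187), with the jaws along stand x.

Call:
{"method": "send_rows", "body": {
  "commands": [
    {"translation": [0.09,-0.1,0.03],"twist": [0,0,-0.05]},
    {"translation": [0.18,-0.2,0.05],"twist": [0,0,-0.1]},
    {"translation": [0.27,-0.3,0.08],"twist": [0,0,-0.15]},
    {"translation": [0.36,-0.4,0.1],"twist": [0,0,-0.2]},
    {"translation": [0.45,-0.5,0.12],"twist": [0,0,-0.25]},
    {"translation": [0.54,-0.6,0.14],"twist": [0,0,-0.3]},
    {"translation": [0.63,-0.7,0.16],"twist": [0,0,-0.35]},
    {"translation": [0.72,-0.8,0.18],"twist": [0,0,-0.4]},
    {"translation": [0.81,-0.9,0.19],"twist": [0,0,-0.45]},
    {"translation": [0.9,-1.0,0.2],"twist": [0,0,-0.48]}
  ],
  "grip": -1
}}

```text
t: 1.15
ee_pos: [316.0, 482.1, 424.8]
orientation: [0.944, 2.996, 0.0]
ft_force: [0.4, -0.2, -0.0]
width: 87.8
```

Call:
{"method": "send_rows", "body": {
  "commands": [
    {"translation": [0.09,-0.1,0.03],"twist": [0,0,-0.05]},
    {"translation": [0.18,-0.2,0.05],"twist": [0,0,-0.1]},
    {"translation": [0.27,-0.3,0.08],"twist": [0,0,-0.15]},
    {"translation": [0.36,-0.4,0.1],"twist": [0,0,-0.2]},
    {"translation": [0.45,-0.5,0.12],"twist": [0,0,-0.25]},
    {"translation": [0.54,-0.6,0.14],"twist": [0,0,-0.3]},
    {"translation": [0.63,-0.7,0.16],"twist": [0,0,-0.35]},
    {"translation": [0.72,-0.8,0.18],"twist": [0,0,-0.4]},
    {"translation": [0.81,-0.9,0.19],"twist": [0,0,-0.45]},
    {"translation": [0.9,-1.0,0.2],"twist": [0,0,-0.48]}
  ]
}}

```text
t: 2.15
ee_pos: [406.0, 382.1, 444.8]
orientation: [1.296, 2.862, 0.0]
ft_force: [0.3, 0.7, 0.2]
width: 87.9
```

Call:
{"method": "send_rows", "body": {
  "commands": [
    {"translation": [0.09,-0.1,0.03],"twist": [0,0,-0.05]},
    {"translation": [0.18,-0.2,0.05],"twist": [0,0,-0.1]},
    {"translation": [0.27,-0.3,0.08],"twist": [0,0,-0.15]},
    {"translation": [0.36,-0.4,0.1],"twist": [0,0,-0.2]},
    {"translation": [0.45,-0.5,0.12],"twist": [0,0,-0.25]},
    {"translation": [0.54,-0.6,0.14],"twist": [0,0,-0.3]},
    {"translation": [0.63,-0.7,0.15],"twist": [0,0,-0.35]},
    {"translation": [0.72,-0.8,0.15],"twist": [0,0,-0.4]},
    {"translation": [0.81,-0.9,0.15],"twist": [0,0,-0.45]},
    {"translation": [0.9,-1.0,0.15],"twist": [0,0,-0.48]}
  ]
}}

```text
t: 3.15
ee_pos: [496.0, 282.1, 459.5]
orientation: [-1.629, -2.686, 0.0]
ft_force: [0.1, 0.1, -0.6]
width: 87.7
```

Call:
{"method": "send_rows", "body": {
  "commands": [
    {"translation": [0.09,-0.1,0],"twist": [0,0,-0.05]},
    {"translation": [0.18,-0.2,0],"twist": [0,0,-0.1]},
    {"translation": [0.27,-0.3,0],"twist": [0,0,-0.15]},
    {"translation": [0.36,-0.4,0],"twist": [0,0,-0.2]},
    {"translation": [0.45,-0.5,0],"twist": [0,0,-0.25]},
    {"translation": [0.54,-0.6,0],"twist": [0,0,-0.3]},
    {"translation": [0.63,-0.7,0],"twist": [0,0,-0.35]},
    {"translation": [0.72,-0.8,0],"twist": [0,0,-0.4]},
    {"translation": [0.81,-0.9,0],"twist": [0,0,-0.45]},
    {"translation": [0.84,-0.96,0],"twist": [0,0,-0.48]}
  ]
}}

```text
t: 4.15
ee_pos: [580.2, 186.0, 459.6]
orientation: [1.94, 2.471, 0.0]
ft_force: [0.1, -0.4, -0.2]
width: 88.1
```

```bash
python3 - <<'E'
from h import *
from workcell import ctrl
d=ctrl.get_image("wrist");np.savez("pics/w1.npz",**d)
cv2.imwrite("pics/w1.png",cv2.convertScaleAbs(d["img"],alpha=1.4)[:,:,::-1])
def fray(d,u,v):
    K=d["intrinsics"];p=np.array([u-K[0,2],v-K[1,2]])/K[0,0];r=np.hypot(*p)
    x=np.append(p/r*np.sin(r),np.cos(r));return d["cam_to_world"][:3,3],d["cam_to_world"][:3,:3]@x
for b in blobs(red(d["img"],120),40):
    print(b)
    for q in b[1:]:
        o,r=fray(d,*q);print((o+r*(235-o[2])/r[2]).round(1),(o+r*(191-o[2])/r[2]).round(1))
E
```

```text
(np.int32(1165), array([250.1, 221.3]), array([249.3, 184.9]), array([251., 264.]))
[581.1 179.5 235. ] [584.7 164.1 191. ]
[574.2 205.8 235. ] [576.2 196.  191. ]
[590.1 145.5 235. ] [595.6 122.8 191. ]
(np.int32(55), array([478.6, 242.6]), array([487.9, 248.6]), array([468.1, 235.9]))
[798.8 204.2 235. ] [849.2 194.2 191. ]
[817.  200.6 235. ] [871.4 189.8 191. ]
[780.1 208.  235. ] [826.4 198.8 191. ]
(np.int32(370), array([496.7, 269.2]), array([503.5, 255.8]), array([482.8, 296.9]))
[848. 181. 235.] [909. 166. 191.]
[849.4 196.9 235. ] [910.7 185.3 191. ]
[847.6 147.  235. ] [908.6 124.6 191. ]
(np.int32(496), array([370.7, 306. ]), array([386.8, 294. ]), array([358.9, 314.9]))
[704.4 124.9 235. ] [734.4  97.8 191. ]
[714.9 139.3 235. ] [747.2 115.3 191. ]
[696.9 114.  235. ] [725.4  84.5 191. ]
(np.int32(157), array([ 57.2, 380.1]), array([ 77.9, 383.4]), array([ 45.1, 378.1]))
[ 392.6 -101.   235. ] [ 355.5 -176.7  191. ]
[426.1 -86.4 235. ] [ 396.3 -159.   191. ]
[ 370.8 -111.   235. ] [ 329.1 -188.9  191. ]
```

View pics/w1.png

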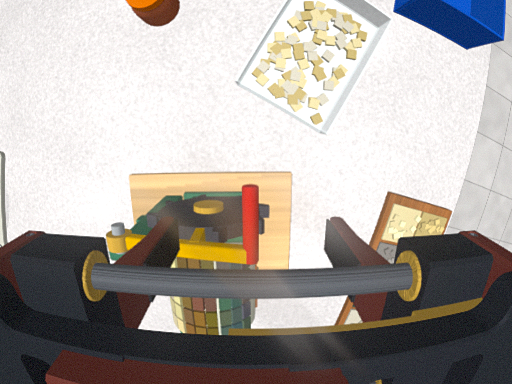

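The crossbar's free end is at pixel (249,185), which casts to (574,206). That puts the grip point at (579,186), as predicted. I'll descend, then close.

Call:
{"method": "send_rows", "body": {
  "commands": [
    {"translation": [0,0,-0.08]},
    {"translation": [-0.01,0,-0.16]},
    {"translation": [-0.01,0,-0.24]},
    {"translation": [-0.01,0,-0.32]},
    {"translation": [-0.01,0,-0.4]},
    {"translation": [-0.01,0,-0.48]},
    {"translation": [-0.01,0,-0.56]},
    {"translation": [-0.01,0,-0.62]},
    {"translation": [-0.01,0,-0.62]},
    {"translation": [-0.01,0,-0.62]}
  ]
}}

```text
validation failed for argument at $.co...
```

Call:
{"method": "send_rows", "body": {
  "commands": [
    {"translation": [0,0,0]},
    {"translation": [0,0,0]},
    {"translation": [0,0,0]},
    {"translation": [0,0,0]},
    {"translation": [0,0,0]},
    {"translation": [0,0,0]},
    {"translation": [0,0,0]},
    {"translation": [0,0,0]},
    {"translation": [0,0,0]},
    {"translation": [0,0,0]}
  ],
  "grip": 1
}}

```text
validation failed for argument at $.co...
```

Twist is required in every row.

Call:
{"method": "send_rows", "body": {
  "commands": [
    {"translation": [0,0,-0.08],"twist": [0,0,0]},
    {"translation": [-0.01,0,-0.16],"twist": [0,0,0]},
    {"translation": [-0.01,0,-0.24],"twist": [0,0,0]},
    {"translation": [-0.01,0,-0.32],"twist": [0,0,0]},
    {"translation": [-0.01,0,-0.4],"twist": [0,0,0]},
    {"translation": [-0.01,0,-0.48],"twist": [0,0,0]},
    {"translation": [-0.01,0,-0.56],"twist": [0,0,0]},
    {"translation": [-0.01,0,-0.62],"twist": [0,0,0]},
    {"translation": [-0.01,0,-0.62],"twist": [0,0,0]},
    {"translation": [-0.01,0,-0.62],"twist": [0,0,0]}
  ]
}}

```text
t: 5.2
ee_pos: [578.4, 187.0, 397.6]
orientation: [-1.937, -2.473, 0.0]
ft_force: [-0.1, -0.1, -0.9]
width: 87.8
```

Call:
{"method": "send_rows", "body": {
  "commands": [
    {"translation": [0,0,0],"twist": [0,0,0]},
    {"translation": [0,0,0],"twist": [0,0,0]},
    {"translation": [0,0,0],"twist": [0,0,0]},
    {"translation": [0,0,0],"twist": [0,0,0]},
    {"translation": [0,0,0],"twist": [0,0,0]},
    {"translation": [0,0,0],"twist": [0,0,0]},
    {"translation": [0,0,0],"twist": [0,0,0]},
    {"translation": [0,0,0],"twist": [0,0,0]},
    {"translation": [0,0,0],"twist": [0,0,0]},
    {"translation": [0,0,0],"twist": [0,0,0]}
  ],
  "grip": 1
}}

```text
t: 6.2
ee_pos: [578.6, 187.1, 397.8]
orientation: [1.936, 2.473, 0.002]
ft_force: [7.8, 1.5, -0.4]
width: 11.5
```

Gripped (11.5 mm). Now I'll lift along the arc to a pawl angle of about 0.36.

Call:
{"method": "send_rows", "body": {
  "commands": [
    {"translation": [-0.01,0,0.047],"twist": [0,0,0]},
    {"translation": [-0.021,-0.005,0.093],"twist": [0,0,0]},
    {"translation": [-0.035,-0.009,0.138],"twist": [0,0,0]},
    {"translation": [-0.05,-0.012,0.183],"twist": [0,0,0]},
    {"translation": [-0.067,-0.017,0.227],"twist": [0,0,0]},
    {"translation": [-0.085,-0.021,0.271],"twist": [0,0,0]},
    {"translation": [-0.106,-0.026,0.314],"twist": [0,0,0]},
    {"translation": [-0.127,-0.032,0.356],"twist": [0,0,0]},
    {"translation": [-0.151,-0.038,0.397],"twist": [0,0,0]},
    {"translation": [-0.151,-0.038,0.397],"twist": [0,0,0]}
  ]
}}

```text
t: 7.2
ee_pos: [563.4, 183.2, 439.0]
orientation: [1.936, 2.472, 0.004]
ft_force: [4.8, 0.5, 3.5]
width: 11.3
```

```bash
python3 - <<'E'
from h import *
from workcell import ctrl
d=ctrl.get_image("side");np.savez("pics/s2.npz",**d)
cv2.imwrite("pics/s2.png",cv2.resize(cv2.convertScaleAbs(d["img"][90:250,160:310],alpha=1.5),None,fx=3.5,fy=3.5,interpolation=2)[:,:,::-1])
o=ctrl.get_obs();print(o["ft_force"],o["moment"],o["width"])
E
```

```text
[5.83856396 1.72900302 3.74357678] [ 0.20718351 -0.8301768   0.02472725] 11.190558455036392
```

View pics/s2.png

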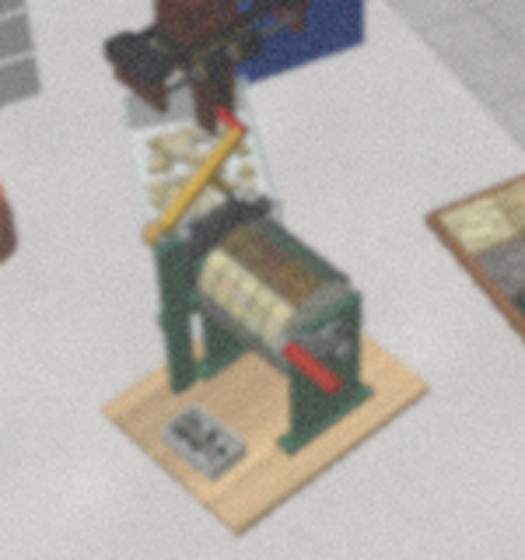

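The pawl is well clear of the wheel and the drum hasn't moved. I'll release, rise, and go over to the crank with the fingers shut.

Call:
{"method": "send_rows", "body": {
  "commands": [
    {"translation": [0,0,0],"twist": [0,0,0]},
    {"translation": [0,0,0],"twist": [0,0,0]},
    {"translation": [0,0,0],"twist": [0,0,0]},
    {"translation": [0,0,0],"twist": [0,0,0]},
    {"translation": [0,0,0],"twist": [0,0,0]},
    {"translation": [0,0,0.08],"twist": [0,0,0]},
    {"translation": [0,0,0.2],"twist": [0,0,0]},
    {"translation": [0,0,0.35],"twist": [0,0,0]},
    {"translation": [0,0,0.5],"twist": [0,0,0]},
    {"translation": [0,0,0.6],"twist": [0,0,0]}
  ],
  "grip": -1
}}

```text
t: 8.25
ee_pos: [563.4, 183.2, 499.9]
orientation: [1.936, 2.472, 0.004]
ft_force: [0.2, 0.3, 0.4]
width: 86.2
```

Call:
{"method": "send_rows", "body": {
  "commands": [
    {"translation": [-0.01,-0.1,0],"twist": [0,0,0]},
    {"translation": [-0.02,-0.2,0],"twist": [0,0,0]},
    {"translation": [-0.03,-0.3,0],"twist": [0,0,0]},
    {"translation": [-0.04,-0.4,0],"twist": [0,0,0]},
    {"translation": [-0.05,-0.5,0],"twist": [0,0,0]},
    {"translation": [-0.07,-0.6,0],"twist": [0,0,0]},
    {"translation": [-0.08,-0.7,0],"twist": [0,0,0]},
    {"translation": [-0.1,-0.8,0],"twist": [0,0,0]},
    {"translation": [-0.11,-0.9,0],"twist": [0,0,0]},
    {"translation": [-0.12,-1.0,0],"twist": [0,0,0]}
  ],
  "grip": 1
}}

```text
t: 9.25
ee_pos: [551.1, 82.3, 497.4]
orientation: [1.937, 2.473, 0.0]
ft_force: [0.2, -0.2, -0.8]
width: 11.5
```

Call:
{"method": "send_rows", "body": {
  "commands": [
    {"translation": [-0.01,-0.15,0],"twist": [0,0,0]},
    {"translation": [-0.03,-0.3,0],"twist": [0,0,0]},
    {"translation": [-0.04,-0.45,0],"twist": [0,0,0]},
    {"translation": [-0.06,-0.6,0],"twist": [0,0,0]},
    {"translation": [-0.07,-0.75,0],"twist": [0,0,0]},
    {"translation": [-0.09,-0.9,0],"twist": [0,0,0]},
    {"translation": [-0.1,-1.0,-0.08],"twist": [0,0,0]},
    {"translation": [-0.1,-1.0,-0.16],"twist": [0,0,0]},
    {"translation": [-0.1,-1.0,-0.23],"twist": [0,0,0]},
    {"translation": [-0.1,-1.0,-0.3],"twist": [0,0,0]}
  ]
}}

```text
t: 10.25
ee_pos: [541.1, -16.5, 466.3]
orientation: [-1.936, -2.473, 0.001]
ft_force: [0.4, -0.0, 0.9]
width: 0.7
```

Call:
{"method": "send_rows", "body": {
  "commands": [
    {"translation": [-0.02,-0.1,-0.05],"twist": [0,0,0]},
    {"translation": [-0.05,-0.2,-0.1],"twist": [0,0,0]},
    {"translation": [-0.08,-0.3,-0.15],"twist": [0,0,0]},
    {"translation": [-0.1,-0.4,-0.2],"twist": [0,0,0]},
    {"translation": [-0.1,-0.43,-0.3],"twist": [0,0,0]},
    {"translation": [-0.1,-0.43,-0.4],"twist": [0,0,0]},
    {"translation": [-0.1,-0.43,-0.45],"twist": [0,0,0]},
    {"translation": [-0.1,-0.43,-0.5],"twist": [0,0,0]},
    {"translation": [-0.1,-0.43,-0.53],"twist": [0,0,0]},
    {"translation": [-0.1,-0.43,-0.55],"twist": [0,0,0]}
  ]
}}

```text
t: 11.25
ee_pos: [531.3, -59.6, 412.1]
orientation: [-1.936, -2.474, 0.0]
ft_force: [-0.0, 1.2, 0.2]
width: 0.3
```

```bash
python3 - <<'E'
from h import *
from workcell import ctrl
d=ctrl.get_image("side");np.savez("pics/s3.npz",**d)
w=ctrl.get_image("wrist");np.savez("pics/w3.npz",**w)
a=cv2.resize(d["img"][90:250,170:310],(400,457),interpolation=2)
b=cv2.resize(w["img"],(400,300),interpolation=3);b=cv2.copyMakeBorder(b,0,157,0,0,0)
cv2.imwrite("pics/c3.png",cv2.convertScaleAbs(np.hstack([a,b]),alpha=1.5)[:,:,::-1])
o=ctrl.get_obs();print(o["ee_pos"],o["ft_force"],o["width"])
E
```

```text
[531.23896107 -59.64956358 412.24187439] [ 0.38662263 -0.56798113 -0.1647462 ] 0.47567429205610134
```

View pics/c3.png

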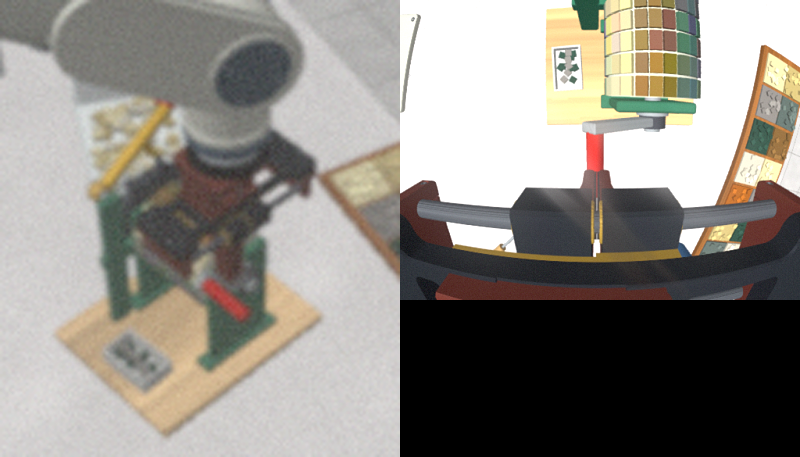

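The fingertips are lined up over the handle. I'll push it down along its arc.

Call:
{"method": "send_rows", "body": {
  "commands": [
    {"translation": [0,0,-0.11],"twist": [0,0,0]},
    {"translation": [0,0,-0.2],"twist": [0,0,0]},
    {"translation": [0,0,-0.27],"twist": [0,0,0]},
    {"translation": [-0.025,-0.006,-0.34],"twist": [0,0,0]},
    {"translation": [-0.048,-0.012,-0.372],"twist": [0,0,0]},
    {"translation": [-0.069,-0.017,-0.406],"twist": [0,0,0]},
    {"translation": [-0.088,-0.022,-0.44],"twist": [0,0,0]},
    {"translation": [-0.106,-0.026,-0.476],"twist": [0,0,0]},
    {"translation": [-0.122,-0.03,-0.512],"twist": [0,0,0]},
    {"translation": [-0.137,-0.034,-0.55],"twist": [0,0,0]}
  ]
}}

```text
t: 12.35
ee_pos: [516.1, -63.6, 356.9]
orientation: [-1.935, -2.471, 0.005]
ft_force: [-8.2, -2.7, 6.5]
width: 0.6
```

```bash
python3 - <<'E'
from h import *
from workcell import ctrl
d=ctrl.get_image("side")
w=ctrl.get_image("wrist")
a=cv2.resize(d["img"][140:230,200:280],(400,450),interpolation=2)
b=cv2.resize(w["img"][100:300,150:360],(400,381),interpolation=2);b=cv2.copyMakeBorder(b,0,69,0,0,0)
cv2.imwrite("pics/c4.png",cv2.convertScaleAbs(np.hstack([a,b]),alpha=1.5)[:,:,::-1])
o=ctrl.get_obs();print(o["ee_pos"],o["ft_force"],o["moment"],o["width"])
E
```

```text
[516.24967677 -63.49520244 356.55431176] [-0.99811028 -0.32267699  1.0046909 ] [-0.12333212  0.35257002 -0.03895081] 0.5144354399570756
```

View pics/c4.png

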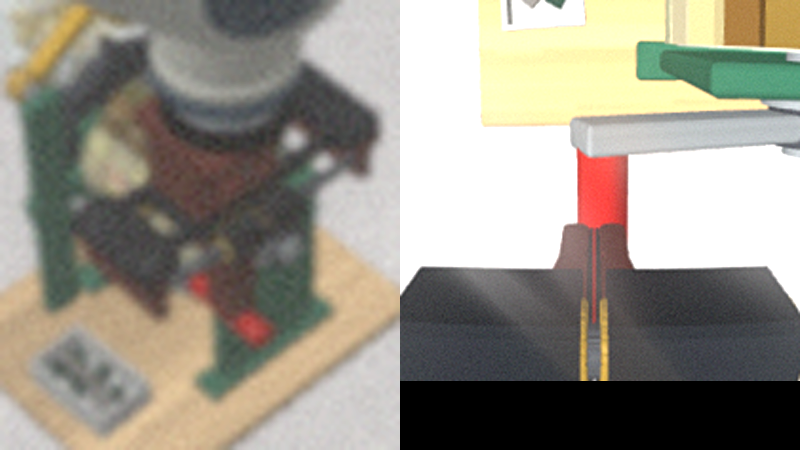

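The handle is under the fingertips, about 2 mm towards +x. I'll go on to spindle ≈ 0.57.

Call:
{"method": "send_rows", "body": {
  "commands": [
    {"translation": [-0.007,-0.002,-0.038],"twist": [0,0,0]},
    {"translation": [-0.013,-0.003,-0.076],"twist": [0,0,0]},
    {"translation": [-0.016,-0.004,-0.115],"twist": [0,0,0]},
    {"translation": [-0.02,-0.005,-0.154],"twist": [0,0,0]},
    {"translation": [-0.024,-0.006,-0.194],"twist": [0,0,0]},
    {"translation": [-0.027,-0.007,-0.234],"twist": [0,0,0]},
    {"translation": [-0.028,-0.007,-0.274],"twist": [0,0,0]},
    {"translation": [-0.027,-0.007,-0.314],"twist": [0,0,0]},
    {"translation": [-0.025,-0.006,-0.346],"twist": [0,0,0]},
    {"translation": [-0.022,-0.005,-0.37],"twist": [0,0,0]}
  ]
}}

```text
t: 13.45
ee_pos: [515.3, -63.7, 320.0]
orientation: [-1.937, -2.473, 0.0]
ft_force: [-3.4, -0.6, 4.0]
width: 0.4
```

Call:
{"method": "send_rows", "body": {
  "commands": [
    {"translation": [0,0,0],"twist": [0,0,0]},
    {"translation": [0,0,0],"twist": [0,0,0]},
    {"translation": [0,0,0.05],"twist": [0,0,0]},
    {"translation": [0,0,0.12],"twist": [0,0,0]},
    {"translation": [0,0,0.25],"twist": [0,0,0]},
    {"translation": [0,0,0.4],"twist": [0,0,0]},
    {"translation": [0,0,0.55],"twist": [0,0,0]},
    {"translation": [0,0,0.7],"twist": [0,0,0]},
    {"translation": [0,0,0.85],"twist": [0,0,0]},
    {"translation": [0,0,1.0],"twist": [0,0,0]}
  ]
}}

```text
t: 14.45
ee_pos: [515.2, -63.7, 422.4]
orientation: [1.936, 2.472, 0.001]
ft_force: [-0.1, 0.3, -0.1]
width: 0.3
```

Handle height gives a spindle of about 0.575, and the 4 N reading matches the brake. Now back to the crossbar to lower the pawl.

Call:
{"method": "send_rows", "body": {
  "commands": [
    {"translation": [0.02,0.1,0.16],"twist": [0,0,0]},
    {"translation": [0.04,0.2,0.32],"twist": [0,0,0]},
    {"translation": [0.06,0.3,0.48],"twist": [0,0,0]},
    {"translation": [0.08,0.4,0.64],"twist": [0,0,0]},
    {"translation": [0.1,0.5,0.8],"twist": [0,0,0]},
    {"translation": [0.12,0.6,0.8],"twist": [0,0,0]},
    {"translation": [0.14,0.7,0.8],"twist": [0,0,0]},
    {"translation": [0.16,0.8,0.8],"twist": [0,0,0]},
    {"translation": [0.18,0.9,0.8],"twist": [0,0,0]},
    {"translation": [0.2,1.0,0.8],"twist": [0,0,0]}
  ]
}}

```text
t: 15.45
ee_pos: [535.4, 37.1, 499.7]
orientation: [-1.936, -2.473, 0.001]
ft_force: [1.0, 0.2, 0.6]
width: 0.6
```

Call:
{"method": "send_rows", "body": {
  "commands": [
    {"translation": [0.02,0.12,0],"twist": [0,0,0]},
    {"translation": [0.04,0.25,0],"twist": [0,0,0]},
    {"translation": [0.06,0.37,0],"twist": [0,0,0]},
    {"translation": [0.08,0.5,0],"twist": [0,0,0]},
    {"translation": [0.1,0.62,0],"twist": [0,0,0]},
    {"translation": [0.12,0.75,0],"twist": [0,0,0]},
    {"translation": [0.14,0.87,0],"twist": [0,0,0]},
    {"translation": [0.16,1.0,0],"twist": [0,0,0]},
    {"translation": [0.18,1.0,0],"twist": [0,0,0]},
    {"translation": [0.2,1.0,0],"twist": [0,0,0]}
  ]
}}

```text
t: 16.45
ee_pos: [555.4, 136.6, 500.3]
orientation: [1.936, 2.474, -0.0]
ft_force: [0.3, -0.1, -0.7]
width: 0.3
```

Call:
{"method": "send_rows", "body": {
  "commands": [
    {"translation": [0.02,0.12,0],"twist": [0,0,0]},
    {"translation": [0.04,0.24,0],"twist": [0,0,0]},
    {"translation": [0.06,0.36,0],"twist": [0,0,0]},
    {"translation": [0.08,0.46,0],"twist": [0,0,0]},
    {"translation": [0.08,0.47,0],"twist": [0,0,0]},
    {"translation": [0.08,0.47,-0.06],"twist": [0,0,0]},
    {"translation": [0.08,0.47,-0.12],"twist": [0,0,0]},
    {"translation": [0.08,0.47,-0.18],"twist": [0,0,0]},
    {"translation": [0.08,0.47,-0.22],"twist": [0,0,0]},
    {"translation": [0.08,0.47,-0.22],"twist": [0,0,0]}
  ]
}}

```text
t: 17.45
ee_pos: [563.1, 183.0, 477.4]
orientation: [-1.937, -2.472, 0.002]
ft_force: [-0.8, -0.2, 0.0]
width: 0.3
```

```bash
python3 - <<'E'
from h import *
from workcell import ctrl
d=ctrl.get_image("side")
w=ctrl.get_image("wrist")
a=cv2.resize(d["img"][100:240,175:300],(400,448),interpolation=2)
b=cv2.resize(w["img"][100:300,150:360],(400,381),interpolation=2);b=cv2.copyMakeBorder(b,0,67,0,0,0)
cv2.imwrite("pics/c5.png",cv2.convertScaleAbs(np.hstack([a,b]),alpha=1.5)[:,:,::-1])
o=ctrl.get_obs();print(o["ee_pos"],o["ft_force"])
E
```

```text
[563.33658114 183.12063627 478.30008156] [0.31735363 0.64911054 0.86973554]
```

View pics/c5.png

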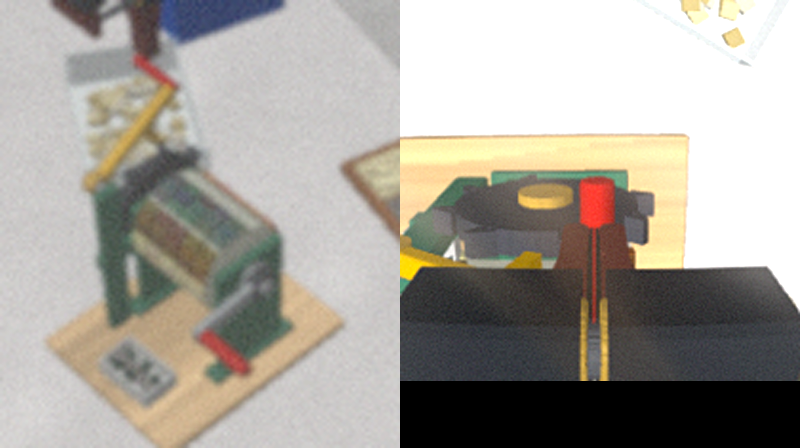

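The fingers are centred over the crossbar and the crank has moved to below horizontal. I'll push the pawl down along its arc, slowing at the end.

Call:
{"method": "send_rows", "body": {
  "commands": [
    {"translation": [0,0,-0.09],"twist": [0,0,0]},
    {"translation": [0,0,-0.158],"twist": [0,0,0]},
    {"translation": [0.023,0.006,-0.199],"twist": [0,0,0]},
    {"translation": [0.045,0.011,-0.241],"twist": [0,0,0]},
    {"translation": [0.066,0.016,-0.284],"twist": [0,0,0]},
    {"translation": [0.084,0.021,-0.327],"twist": [0,0,0]},
    {"translation": [0.101,0.025,-0.372],"twist": [0,0,0]},
    {"translation": [0.116,0.029,-0.416],"twist": [0,0,0]},
    {"translation": [0.13,0.032,-0.462],"twist": [0,0,0]},
    {"translation": [0.142,0.035,-0.508],"twist": [0,0,0]}
  ]
}}

```text
t: 18.55
ee_pos: [577.7, 186.8, 427.3]
orientation: [1.937, 2.473, 0.001]
ft_force: [1.1, -0.3, 1.6]
width: 0.6
```

Call:
{"method": "send_rows", "body": {
  "commands": [
    {"translation": [0.002,0,-0.008],"twist": [0,0,0]},
    {"translation": [0.003,0,-0.016],"twist": [0,0,0]},
    {"translation": [0.004,0.001,-0.024],"twist": [0,0,0]},
    {"translation": [0.005,0.001,-0.032],"twist": [0,0,0]},
    {"translation": [0.007,0.002,-0.038],"twist": [0,0,0]},
    {"translation": [0.008,0.002,-0.043],"twist": [0,0,0]},
    {"translation": [0.01,0.002,-0.047],"twist": [0,0,0]},
    {"translation": [0.01,0.002,-0.05],"twist": [0,0,0]},
    {"translation": [0.01,0.002,-0.05],"twist": [0,0,0]},
    {"translation": [0.01,0.002,-0.05],"twist": [0,0,0]}
  ]
}}

```text
t: 19.55
ee_pos: [578.3, 186.9, 423.2]
orientation: [-1.937, -2.473, 0.0]
ft_force: [-1.9, -1.2, 5.8]
width: 0.3
```

Call:
{"method": "send_rows", "body": {
  "commands": [
    {"translation": [0,0,-0.005],"twist": [0,0,0]},
    {"translation": [0,0,-0.01],"twist": [0,0,0]},
    {"translation": [0,0,-0.015],"twist": [0,0,0]},
    {"translation": [0,0,-0.015],"twist": [0,0,0]},
    {"translation": [0,0,-0.015],"twist": [0,0,0]},
    {"translation": [0,0,-0.015],"twist": [0,0,0]},
    {"translation": [0,0,-0.015],"twist": [0,0,0]},
    {"translation": [0,0,-0.015],"twist": [0,0,0]},
    {"translation": [0,0,-0.015],"twist": [0,0,0]},
    {"translation": [0,0,-0.015],"twist": [0,0,0]}
  ]
}}

```text
t: 20.55
ee_pos: [578.3, 187.0, 422.9]
orientation: [1.937, 2.473, 0.001]
ft_force: [-6.4, -1.8, 13.0]
width: 0.4
```

There is a hard stop at z 422.9 under 13 N, exactly where pawl = 0 predicts, so the pawl is home. Back to the crank.

Call:
{"method": "send_rows", "body": {
  "commands": [
    {"translation": [0,0,0.1],"twist": [0,0,0]},
    {"translation": [0,0,0.3],"twist": [0,0,0]},
    {"translation": [0,0,0.55],"twist": [0,0,0]},
    {"translation": [0,0,0.8],"twist": [0,0,0]},
    {"translation": [-0.04,-0.15,0.8],"twist": [0,0,0]},
    {"translation": [-0.08,-0.3,0.8],"twist": [0,0,0]},
    {"translation": [-0.12,-0.45,0.8],"twist": [0,0,0]},
    {"translation": [-0.15,-0.6,0.8],"twist": [0,0,0]},
    {"translation": [-0.18,-0.75,0.8],"twist": [0,0,0]},
    {"translation": [-0.2,-0.9,0.8],"twist": [0,0,0]}
  ]
}}

```text
t: 21.55
ee_pos: [558.1, 95.4, 500.6]
orientation: [-1.937, -2.472, 0.001]
ft_force: [0.7, 0.2, -0.9]
width: 0.4
```

Call:
{"method": "send_rows", "body": {
  "commands": [
    {"translation": [-0.03,-0.1,0],"twist": [0,0,0]},
    {"translation": [-0.06,-0.2,0],"twist": [0,0,0]},
    {"translation": [-0.09,-0.3,0],"twist": [0,0,0]},
    {"translation": [-0.12,-0.4,0],"twist": [0,0,0]},
    {"translation": [-0.15,-0.5,0],"twist": [0,0,0]},
    {"translation": [-0.17,-0.6,0],"twist": [0,0,0]},
    {"translation": [-0.19,-0.7,0],"twist": [0,0,0]},
    {"translation": [-0.21,-0.8,0],"twist": [0,0,0]},
    {"translation": [-0.23,-0.9,0],"twist": [0,0,0]},
    {"translation": [-0.25,-1.0,0],"twist": [0,0,0]}
  ]
}}

```text
t: 22.55
ee_pos: [533.3, -3.9, 501.1]
orientation: [1.937, 2.473, 0.0]
ft_force: [0.0, 0.1, 0.4]
width: 1.0
```

Call:
{"method": "send_rows", "body": {
  "commands": [
    {"translation": [-0.04,-0.12,0],"twist": [0,0,0]},
    {"translation": [-0.08,-0.25,0],"twist": [0,0,0]},
    {"translation": [-0.12,-0.4,0],"twist": [0,0,0]},
    {"translation": [-0.15,-0.52,-0.1],"twist": [0,0,0]},
    {"translation": [-0.17,-0.6,-0.25],"twist": [0,0,0]},
    {"translation": [-0.17,-0.605,-0.4],"twist": [0,0,0]},
    {"translation": [-0.17,-0.605,-0.55],"twist": [0,0,0]},
    {"translation": [-0.17,-0.605,-0.7],"twist": [0,0,0]},
    {"translation": [-0.17,-0.605,-0.85],"twist": [0,0,0]},
    {"translation": [-0.17,-0.605,-1.0],"twist": [0,0,0]}
  ]
}}

```text
t: 23.55
ee_pos: [516.1, -64.2, 399.8]
orientation: [-1.937, -2.473, 0.0]
ft_force: [-0.3, 0.3, 0.5]
width: 0.6
```

Call:
{"method": "send_rows", "body": {
  "commands": [
    {"translation": [0,0,-0.12],"twist": [0,0,0]},
    {"translation": [0,0,-0.24],"twist": [0,0,0]},
    {"translation": [0,0,-0.36],"twist": [0,0,0]},
    {"translation": [0,0,-0.46],"twist": [0,0,0]},
    {"translation": [0,0,-0.55],"twist": [0,0,0]},
    {"translation": [0,0,-0.62],"twist": [0,0,0]},
    {"translation": [0,0,-0.67],"twist": [0,0,0]},
    {"translation": [0,0,-0.71],"twist": [0,0,0]},
    {"translation": [0,0,-0.73],"twist": [0,0,0]},
    {"translation": [0,0,-0.75],"twist": [0,0,0]}
  ]
}}

```text
t: 24.55
ee_pos: [516.6, -63.5, 326.1]
orientation: [1.937, 2.473, 0.0]
ft_force: [1.0, -0.8, -0.2]
width: 0.4
```

Call:
{"method": "send_rows", "body": {
  "commands": [
    {"translation": [0,0,-0.02],"twist": [0,0,0]},
    {"translation": [0,0,-0.04],"twist": [0,0,0]},
    {"translation": [0,0,-0.06],"twist": [0,0,0]},
    {"translation": [0,0,-0.075],"twist": [0,0,0]},
    {"translation": [0,0,-0.09],"twist": [0,0,0]},
    {"translation": [0,0,-0.1],"twist": [0,0,0]},
    {"translation": [0,0,-0.11],"twist": [0,0,0]},
    {"translation": [0,0,-0.12],"twist": [0,0,0]},
    {"translation": [0,0,-0.125],"twist": [0,0,0]},
    {"translation": [0,0,-0.13],"twist": [0,0,0]}
  ]
}}

```text
t: 25.55
ee_pos: [516.8, -63.5, 313.2]
orientation: [1.937, 2.473, 0.001]
ft_force: [0.9, 1.6, 3.8]
width: 0.4
```

Call:
{"method": "send_rows", "body": {
  "commands": [
    {"translation": [0,0,-0.002],"twist": [0,0,0]},
    {"translation": [0,0,-0.004],"twist": [0,0,0]},
    {"translation": [0,0,-0.006],"twist": [0,0,0]},
    {"translation": [0.001,0,-0.008],"twist": [0,0,0]},
    {"translation": [0.001,0,-0.01],"twist": [0,0,0]},
    {"translation": [0.002,0,-0.012],"twist": [0,0,0]},
    {"translation": [0.002,0,-0.014],"twist": [0,0,0]},
    {"translation": [0.003,0,-0.016],"twist": [0,0,0]},
    {"translation": [0.003,0.001,-0.018],"twist": [0,0,0]},
    {"translation": [0.004,0.001,-0.02],"twist": [0,0,0]}
  ]
}}

```text
t: 26.55
ee_pos: [516.9, -63.5, 311.1]
orientation: [1.937, 2.473, -0.0]
ft_force: [3.1, 1.0, 4.1]
width: 0.3
```

Call:
{"method": "send_rows", "body": {
  "commands": [
    {"translation": [0.001,0,-0.002],"twist": [0,0,0]},
    {"translation": [0.002,0,-0.004],"twist": [0,0,0]},
    {"translation": [0.003,0,-0.006],"twist": [0,0,0]},
    {"translation": [0.004,0.001,-0.008],"twist": [0,0,0]},
    {"translation": [0.005,0.001,-0.01],"twist": [0,0,0]},
    {"translation": [0.006,0.001,-0.012],"twist": [0,0,0]},
    {"translation": [0.006,0.002,-0.014],"twist": [0,0,0]},
    {"translation": [0.007,0.002,-0.016],"twist": [0,0,0]},
    {"translation": [0.008,0.002,-0.018],"twist": [0,0,0]},
    {"translation": [0.008,0.002,-0.02],"twist": [0,0,0]}
  ]
}}

```text
t: 27.55
ee_pos: [517.4, -63.4, 309.8]
orientation: [-1.936, -2.473, 0.001]
ft_force: [-1.8, 0.1, 16.5]
width: 0.2
```

The tooth is on the pawl at spindle ≈ 0.70, with 16.5 N at the handle. I'll hold briefly, then let go and rise.

Call:
{"method": "send_rows", "body": {
  "commands": [
    {"translation": [0,0,0],"twist": [0,0,0]},
    {"translation": [0,0,0],"twist": [0,0,0]},
    {"translation": [0,0,0],"twist": [0,0,0]},
    {"translation": [0,0,0],"twist": [0,0,0]},
    {"translation": [0,0,0],"twist": [0,0,0]},
    {"translation": [0,0,0],"twist": [0,0,0]},
    {"translation": [0,0,0],"twist": [0,0,0]},
    {"translation": [0,0,0],"twist": [0,0,0]},
    {"translation": [0,0,0],"twist": [0,0,0]},
    {"translation": [0,0,0],"twist": [0,0,0]}
  ]
}}

```text
t: 28.55
ee_pos: [517.3, -63.4, 309.9]
orientation: [-1.936, -2.473, 0.001]
ft_force: [-1.9, -0.0, 14.0]
width: 0.3
```

Call:
{"method": "send_rows", "body": {
  "commands": [
    {"translation": [0,0,0.01],"twist": [0,0,0]},
    {"translation": [0,0,0.03],"twist": [0,0,0]},
    {"translation": [0,0,0.08],"twist": [0,0,0]},
    {"translation": [0,0,0.2],"twist": [0,0,0]},
    {"translation": [0,0,0.35],"twist": [0,0,0]},
    {"translation": [0,0,0.5],"twist": [0,0,0]},
    {"translation": [0,0,0.65],"twist": [0,0,0]},
    {"translation": [0,0,0.8],"twist": [0,0,0]},
    {"translation": [0,0,0.9],"twist": [0,0,0]},
    {"translation": [0,0,1.0],"twist": [0,0,0]}
  ]
}}

```text
t: 29.55
ee_pos: [517.5, -63.2, 410.0]
orientation: [-1.937, -2.473, 0.0]
ft_force: [-0.6, 0.8, 0.2]
width: 0.6
```

Call:
{"method": "send_rows", "body": {
  "commands": [
    {"translation": [-0.1,-0.1,0.1],"twist": [0,0,0]},
    {"translation": [-0.2,-0.2,0.2],"twist": [0,0,0]},
    {"translation": [-0.3,-0.3,0.3],"twist": [0,0,0]},
    {"translation": [-0.4,-0.4,0.4],"twist": [0,0,0]},
    {"translation": [-0.5,-0.5,0.5],"twist": [0,0,0]},
    {"translation": [-0.6,-0.6,0.6],"twist": [0,0,0]},
    {"translation": [-0.7,-0.7,0.7],"twist": [0,0,0]},
    {"translation": [-0.8,-0.8,0.8],"twist": [0,0,0]},
    {"translation": [-0.9,-0.9,0.8],"twist": [0,0,0]},
    {"translation": [-0.9,-0.9,0.8],"twist": [0,0,0]}
  ]
}}

```text
t: 30.55
ee_pos: [426.5, -154.2, 489.2]
orientation: [1.939, 2.472, -0.0]
ft_force: [-0.5, 0.8, 0.1]
width: 0.7
```

```bash
python3 - <<'E'
from h import *
from workcell import ctrl
d=ctrl.get_image("side");t=ctrl.get_image("top")
a=cv2.resize(d["img"][100:240,175:300],(400,448),interpolation=2)
b=cv2.resize(t["img"][100:280,120:410],(400,248),interpolation=2);b=cv2.copyMakeBorder(b,0,200,0,0,0)
cv2.imwrite("pics/c6.png",cv2.convertScaleAbs(np.hstack([a,b]),alpha=1.5)[:,:,::-1])
S0=np.load("pics/side0.npz")
print(blobs(red(S0["img"],110)),blobs(red(d["img"],110)),blobs(red(t["img"])))
for n,q in(("hand",-116),):
    for sp in(.6,.7,.8):
        al=.45-sp;x=-80*np.cos(al);c,s=np.cos(.2443),np.sin(.2443)
        print(sp,proj(d,[562.4+x*c+116*s,67.3+x*s-116*c,140+80*np.sin(al)]))
o=ctrl.get_obs();print(o["t"],o["ee_pos"],o["ft_force"])
E
```

```text
[(np.int32(24), array([225.7, 128.2]), array([229.7, 131.3]), array([221.8, 125.2])), (np.int32(89), array([248.8, 194.6]), array([255.7, 200.4]), array([241.5, 188.6]))] [(np.int32(73), array([245.3, 211.3]), array([252., 217.]), array([238.5, 205.4]))] [(np.int32(35), array([195.3, 176.6]), array([204. , 175.2]), array([188. , 177.8])), (np.int32(48), array([260.6, 205.6]), array([268.2, 204.4]), array([253.8, 206.7]))]
0.6 [245.24851433 211.15496978]
0.7 [245.67041482 212.4540289 ]
0.8 [246.27413568 213.56378672]
30.65 [ 427.38907196 -153.482362    488.74543447] [-0.16014254 -0.3925164   0.25898202]
```

View pics/c6.png

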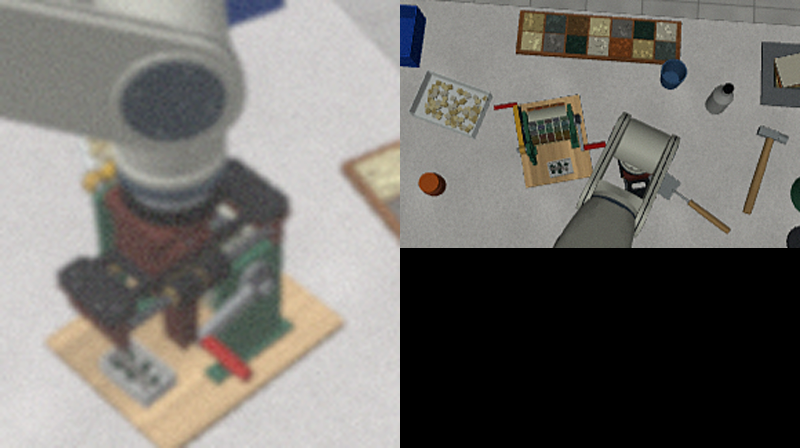

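The top view puts the crossbar back at its starting pixel (195.3,176.6 against 195.1,176.7), so the pawl is down. The bystanders look untouched and the arm is clear, so I'll hand in.

```bash
python3 -c "
from workcell import ctrl
print(ctrl.close_job())"
```

```text
the job is handed in; nothing more can be done
None
```

The drum has been let back by one notch and the job is handed in. It took about 31 s of the 67 s; no verdict was reported.

**What I did:**
- I gripped the red crossbar and raised the pawl to about 0.36 rad.
- With the fingers shut, I pushed the handle down to spindle ≈ 0.575.
- I pressed the pawl down onto its stop. It stopped hard at z 422.9 under 13 N, which is where pawl ≈ 0 should be.
- I pushed the crank back slowly until the tooth met the pawl at spindle ≈ 0.705, held for about 1 s, then let go and moved clear.

**Last checks:**
- **Holding push:** it read 16.5 N, then 14.0 N, at the handle. I work that out as roughly 13–16 N between tooth and pawl, but that force was not measured directly.
- **Pawl:** the crossbar is back at its starting pixels in the top view, so the pawl is down.
- **Drum:** the handle's position in the side view gives spindle ≈ 0.6–0.7. Its blob lies about 1 px nearer the 0.60 prediction than the 0.70 one. I trust the contact height and the stated stop range (0.675 or more) over that.
- **Surroundings:** the bystanders look unmoved in the top view, which I judged by eye. The arm touches nothing, with the force reading near 0.

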